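Demould two cast tube cradles and set them on their curing stands

ROBOT

A 7-joint arm with a two-finger parallel gripper is mounted at the origin on a cart in front of the work surface, level with it; the furniture and walls round the work are solid. World frame = base frame: x ahead of the robot, y to its left, z up, the work surface at z = 0. Lengths are in m, angles in rad, forces in N, time in s.
With the tool pointing down it reaches from about 0.4 to 0.85 m from the base axis. Payload 10.4 kg.
Tool frame: the origin (TCP) lies midway between the tips of the shut fingers; the grasp point (between the pads) lies manip.pinch_z behind it (manip.pinch_z is the distance from the TCP to the grasp point, in m); z points along the fingers, y is the direction in which the jaws open and shut (so a half turn about z gives the same grasp; the last joint's range is limited). The gripper opens to 85 mm and grips with 20 to 120 N. Pads are 22 mm wide; open, the fingers measure 114 mm over their backs; the gripper's body (76 mm by 85 mm) begins 54 mm behind the grasp point. The pads swing forward as they close: fully open they stand 13 mm farther back than shut.
Start: joints at [-1.298, 0.332, -0.065, 1.46, 0.022, 1.35, -0.088], TCP at [0.182, 0.598, 0.231] pointing down, gripper open.
Joint ranges: [-2.6, 2.6], [-0.5, 2.12], [-1.47, 1.34], [0.16, 2.42], [-1.27, 4.41], [0.06, 2.06], [-2.6, 2.6]. Speed limits (rad/s): [2.22, 2.22, 2.79, 2.79, 3.14, 3.14, 3.14].

INTERFACE

Orientations are given as a unit quaternion [x, y, z, w].
In Python, from workcell import manip gives the robot as it stands.
- The arm moves only by the shell command python3 -m handwheel 'ROWS' [FORCE]. ROWS is JSON, a list that holds one entry, the list of rows, each a list of 7 numbers: the shift along the tool's x, y, z in m, then the turn, a rotation vector about the tool's x, y, z in rad, then the finger opening in m, from 0 to 0.0854. In form: [[[tx, ty, tz, ax, ay, az, claw], ...]]. A call has 1 to 8 rows; each row is the pose to reach, as a shift and turn from the pose commanded when the call began, along the tool's axes at that moment; what a row does not reach only later rows make up. A row lasts 1/8 s, in which the tool goes at most 62.5 mm and 10.7 degrees, less where a joint would pass 70% of its speed; a pose out of reach is approached as far as the arm can. A call with a gripper value outside its range is refused whole. The fingers move at their own pace and stop on an object; FORCE is the grip in N (left out, the last holds). Time passes only in rows, so rows that repeat a pose let the fingers close. It gives the time, the measured TCP pose, the force and the opening at its end, in the units of the state.
- manip.get_obs(): the state, without advancing time (a new reading comes with each control period).
- manip.camera(name): name is "scene" or "top"; returns the picture (400x640x3 uint8, blue, green, red); there is no depth.
- manip.calibration(name): a dict with "fx", "fy", "cx", "cy" (pixels), "k1" (the pictures are not rectified: a ray, as slopes to the right and down, at radius r is drawn at 1 + k1 r^2 times it, then the intrinsics apply), "view" (4x4, takes a point from world to camera coordinates). Camera axes: x right, y up, looking along -z (the intrinsics and any distortion apply to the point x, -y, -z); pixel columns grow to the right and rows downward; lengths in m; the calibration is good to about 2 mm. A picture is of the moment at which its call begins. calibration takes no time and is no camera call.
- manip.hand_in(): hands the job in, once; it reports no verdict.
The state is a dict: "clock": time; "joint_pos": joint angles; "joint_velocities": joint speeds; "tau": joint torques, N m; "position": TCP position; "ee_rot": TCP orientation; "ft_force": force on the tool from outside, world axes, zero at the start; "torque": the same for the moment, N m; "grip_width": opening from 0.0 (shut) to 1.0 (fully open).
Only numpy, scipy, OpenCV 4.12 (cv2) and the standard library are available. Lean on these libraries where they do the work, as an engineer would, in place of code of your own. Each camera call takes 0.05 s, during which the arm holds its last target.

TASK

Empty the casting mould: first lift the orange tube cradle straight up off the blue one it lies across, without pulling up or tipping the blue one, then lift the blue cradle straight up out of the mould cavity. Set each cradle down gently, upright and flat, lengthwise between the corner stops of the curing stand of its own colour, and let go. Do not drop them, and leave the water bottle, the sprayer and the soap bottle standing where they are.

Things in the scene. Friction and masses are not known exactly. Their poses are not given: they have to be found in the camera images.
- mould: Fixed open aluminium mould, 190 (own x) x 130 (y) x 30 mm. Cavity in its middle 145 (x) x 49 (y) mm, 22 mm deep (floor at z = 8 mm). Finger slots at the middle of both long sides (|x| < 33 mm) widen it to |y| = 57 mm at the same depth. Origin: centre of underside, on the desk; z up. It stands left, middle or right of the work area, the two stands in the other two places.
- cradle_blue: Loose blue resin tube cradle, 140 (own x) x 44 (y) x 36 mm tall, about 0.22 kg. Middle 48 mm: solid full-height block with upright sides, to grip across y; beside it two cross grooves 26 mm wide, 20 mm tall there. Origin: centre of flat underside, z up; half-turn symmetric. Lies in the mould cavity along the mould's x, underside at z = 8 mm, 2.5 mm play all round.
- cradle_orange: Loose orange resin tube cradle, 140 (own x) x 44 (y) x 36 mm tall, about 0.22 kg. Middle 48 mm: solid full-height block with upright sides, to grip across y; beside it two cross grooves 26 mm wide, 20 mm tall there. Origin: centre of flat underside, z up; half-turn symmetric. Lies flat across the middle of the blue one, 60 to 120 degrees to it, underside at z = 44 mm.
- stand_orange: Fixed orange curing stand: plate 180 (own x) x 84 (y) x 6 mm with four L-shaped corner stops up to 18 mm above the desk; 156 (x) x 60 (y) mm between them, so a cradle laid along x has 8 mm spare all round. Long sides are open for fingers over |x| < 52 mm. Origin: centre of underside, on the desk; seat at z = 6 mm.
- stand_blue: Fixed blue curing stand: plate 180 (own x) x 84 (y) x 6 mm with four L-shaped corner stops up to 18 mm above the desk; 156 (x) x 60 (y) mm between them, so a cradle laid along x has 8 mm spare all round. Long sides are open for fingers over |x| < 52 mm. Origin: centre of underside, on the desk; seat at z = 6 mm.
- water_bottle: Bystander: standing clear water bottle with a blue label and cap, 67 mm diameter, 228 mm tall, loose. Origin: centre of its underside.
- sprayer: Bystander: standing turquoise trigger sprayer with a red trigger, 90 x 77 mm, 206 mm tall, loose. Origin: centre of its underside.
- soap_bottle: Bystander: standing white pump soap bottle with an orange-red pump head, 61 x 73 mm, 181 mm tall, loose. Origin: centre of its underside.

How it is judged:
By the outcome, as a careful person would: the job done as asked, in the order asked, and still so for the second after the job is handed in, with the robot touching nothing.
It also fails if it takes over 69 s, if anything falls off the work surface, if the arm or the gripper's body presses on something with over 40 N, if the wrist force passes 120 N, or if a joint passes its speed limit or range.

## Working session

There is one attempt and no reset: what is moved stays moved. The work goes in short steps, Python scripts to look and compute and a shell command to move; the robot and the scene stay as the last step left them, time stands still between calls to the robot, and variables do not carry over. Pictures are saved under pics/ and viewed, and the job is handed in when it is done.

```bash
ls; mkdir -p pics
python3 - <<'E'
from workcell import manip
import cv2
o=manip.get_obs();print(o, manip.pinch_z)
for n in("scene","top"):
    cv2.imwrite(f"pics/{n}0.png",manip.camera(n));print(n,manip.calibration(n))
E
```

```text
pics
{'clock': 0.0, 'joint_pos': array([-1.2976043 ,  0.33287207, -0.06469255,  1.46093702,  0.02162511,
        1.34988979, -0.08849049]), 'joint_velocities': array([ 2.34527517e-04, -1.76496448e-05, -1.47739689e-03, -1.98983184e-03,
        1.63793512e-04, -1.70964060e-04,  2.88817483e-04]), 'tau': array([ 5.87545383e-04, -6.25447011e+01,  4.94047254e-02, -3.91596544e+01,
        1.62372482e-02,  1.01267840e-02, -4.39691291e-05]), 'position': array([0.18209534, 0.5974984 , 0.23051784]), 'ee_rot': array([ 1.47343121e-01,  9.89085187e-01, -7.02597237e-04, -5.82404731e-05]), 'ft_force': array([-0.26093168,  0.01596969, -0.27311101]), 'torque': array([ 0.04026019, -0.02831775, -0.01432207]), 'grip_width': 1.0028093467293024} 0.0187
scene {'fx': 514.6725844551019, 'fy': 514.6725844551019, 'cx': 328.35431993809914, 'cy': 194.30786707728282, 'k1': -0.08146136272626277, 'view': array([[ 0.77952477, -0.62608316,  0.01900018, -0.41738365],
       [ 0.40587771,  0.52798982,  0.7459826 , -0.23832556],
       [-0.47707904, -0.57380017,  0.66569434, -1.04877583],
       [ 0.        ,  0.        ,  0.        ,  1.        ]])}
top {'fx': 389.4295330819619, 'fy': 389.4295330819619, 'cx': 318.07322821877574, 'cy': 207.12533950034393, 'k1': -0.08833002156204803, 'view': array([[ 0.02369312, -0.99971517, -0.00286603, -0.01071789],
       [ 0.99870321,  0.02353972,  0.04514174, -0.50474654],
       [-0.04506141, -0.00393186,  0.99897648, -1.07565711],
       [ 0.        ,  0.        ,  0.        ,  1.        ]])}
```

View pics/scene0.png

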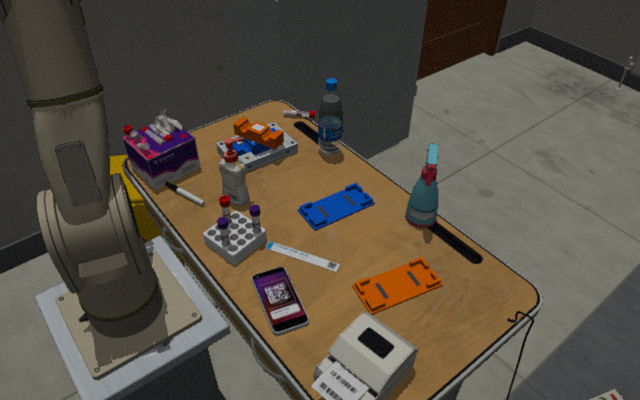

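View pics/top0.png

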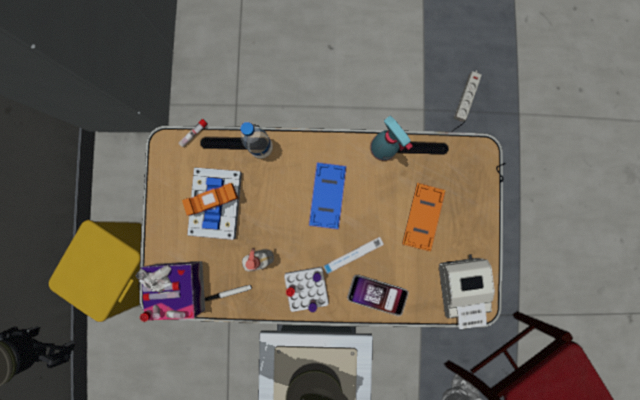

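Run:
```python
import cv2
t=cv2.imread("pics/top0.png");s=cv2.imread("pics/scene0.png")
def c(im,x0,y0,x1,y1,k,n): cv2.imwrite(f"pics/{n}.png",cv2.resize(im[y0:y1,x0:x1],None,fx=k,fy=k,interpolation=cv2.INTER_CUBIC))
c(t,175,160,255,245,7,"c_mould_t")
c(t,300,150,460,260,5,"c_st_t")
c(s,205,105,305,175,8,"c_mould_s")
c(s,290,175,450,320,4,"c_st_s")
```

```text
(no output)
```

View pics/c_mould_t.png

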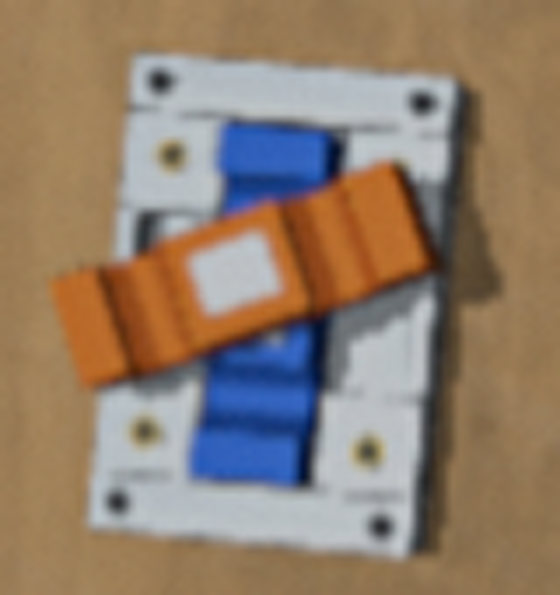

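View pics/c_st_t.png

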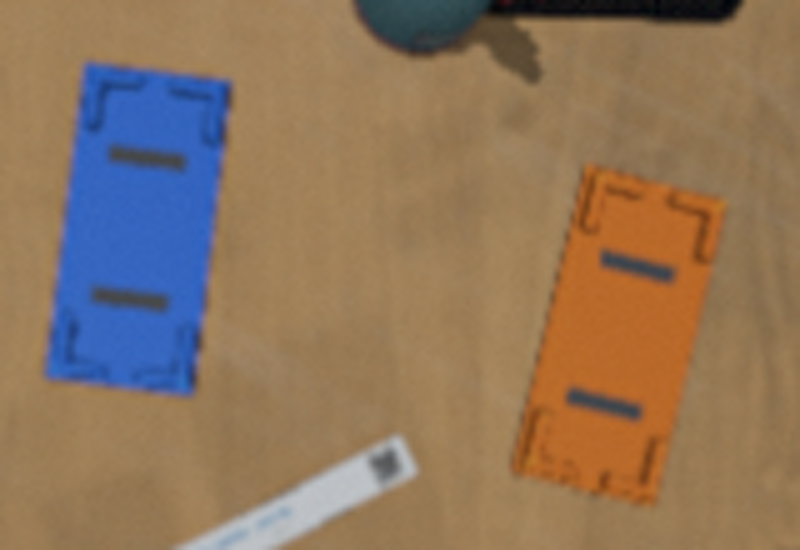

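View pics/c_mould_s.png

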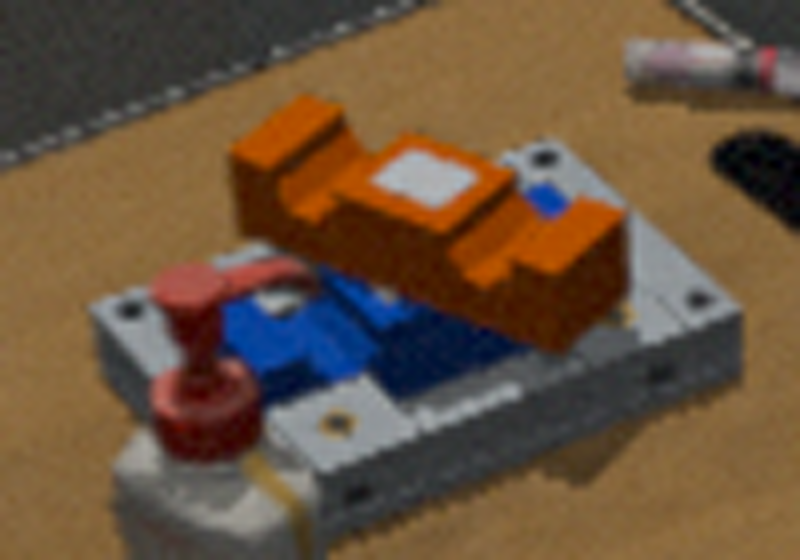

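View pics/c_st_s.png

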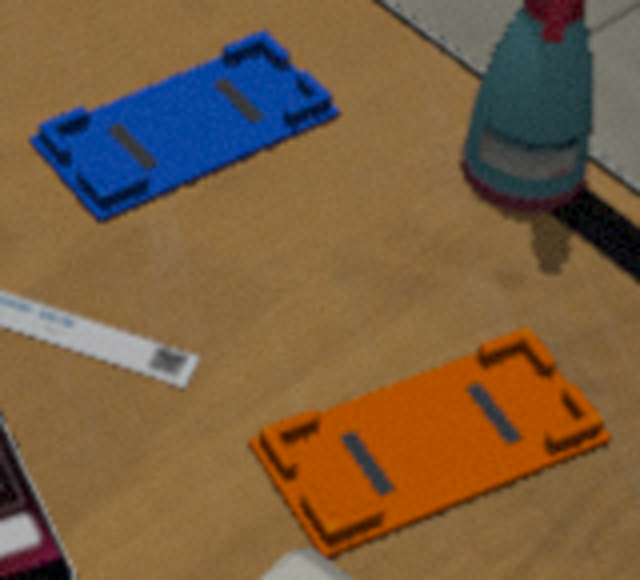

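Run:
```python
import cv2
t=cv2.imread("pics/top0.png");s=cv2.imread("pics/scene0.png")
def c(im,x0,y0,x1,y1,k,n): cv2.imwrite(f"pics/{n}.png",cv2.convertScaleAbs(cv2.resize(im[y0:y1,x0:x1],None,fx=k,fy=k,interpolation=cv2.INTER_CUBIC),alpha=1.4))
c(t,180,178,242,218,12,"d_mould_t")
c(s,232,112,288,152,14,"d_mould_s")
```

```text
(no output)
```

View pics/d_mould_t.png

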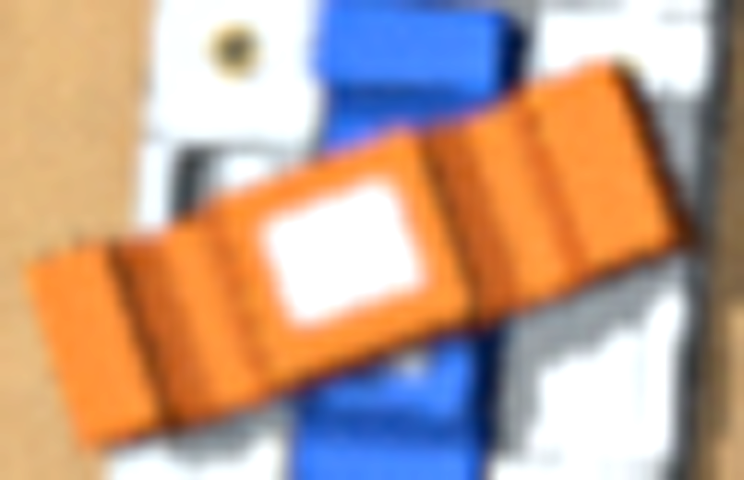

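View pics/d_mould_s.png

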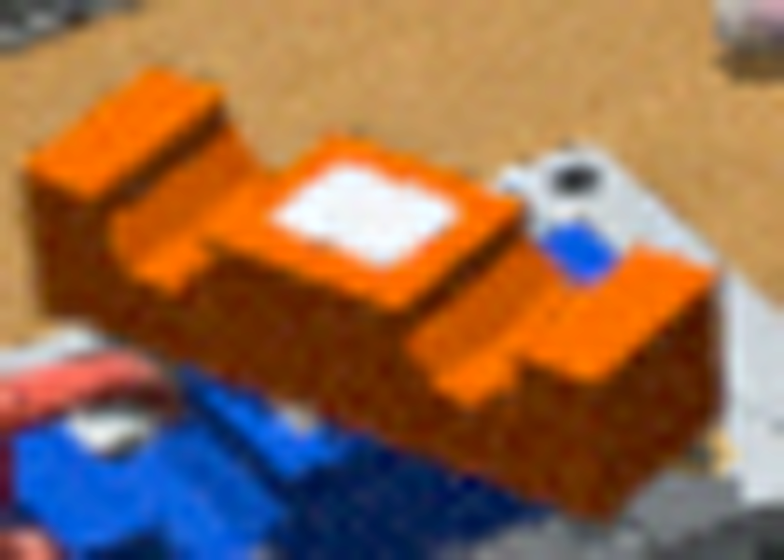

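```bash
cat > fit.py <<'E'
import numpy as np, cv2
from scipy.optimize import least_squares
from workcell import manip
CAL={n:manip.calibration(n) for n in("scene","top")}
def proj(n,P):
    c=CAL[n];V=c["view"];q=np.atleast_2d(P)@V[:3,:3].T+V[:3,3]
    K=np.array([[c["fx"],0,c["cx"]],[0,c["fy"],c["cy"]],[0,0,1]]);q=q*[1,-1,-1]
    return cv2.projectPoints(q,np.zeros(3),np.zeros(3),K,np.array([c["k1"],0,0,0,0]))[0][:,0]
def fit(name,obs,x0,fixz=None):
    # obs: list of (cam,k,ox,oy,[(u,v,X,Y,Z mm)...])
    def res(p,full=False):
        x,y,z,a=p; r=[]
        if fixz is not None: z=fixz
        for cam,k,ox,oy,L in obs:
            L=np.array(L,float);uv=(L[:,:2]+.5)/k-.5+[ox,oy];Q=L[:,2:]/1e3
            P=np.c_[x+Q[:,0]*np.cos(a)-Q[:,1]*np.sin(a),y+Q[:,0]*np.sin(a)+Q[:,1]*np.cos(a),z+Q[:,2]]
            r.append(proj(cam,P)-uv)
        return r if full else np.concatenate(r).ravel()
    s=least_squares(res,x0,loss="soft_l1",f_scale=1.)
    print(name,"xyz mm",np.round(s.x[:3]*1e3,1),"yaw",round(np.degrees(s.x[3]),1),"rms px",round(np.sqrt(np.mean(res(s.x)**2)),2))
    for r in res(s.x,True): print("   ",np.round(r,1).tolist())
    return s.x
E
cat > m1.py <<'E'
from fit import *
H=36
fit("orange",[("top",12,180,178,[(28,265,-70,22,H),(90,448,-70,-22,H),(612,65,70,22,H),(675,243,70,-22,H),(413,130,24,22,H),(470,320,24,-22,H),(110,245,-50,22,H),(165,430,-50,-22,H)]),
 ("scene",14,232,112,[(25,170,-70,-22,H),(155,65,-70,22,H),(222,97,-50,22,H),(92,195,-50,-22,H),(337,135,-24,22,H),(523,207,24,22,H),(400,308,24,-22,H),(212,238,-24,-22,H),(718,268,70,22,H),(600,380,70,-22,H),(645,247,50,22,H),(525,345,50,-22,H),(600,520,70,-22,0)])],[.55,.3,.04,-1.3])
fit("blue",[("top",7,175,160,[(222,122,70,22,H),(330,130,70,-22,H),(193,478,-70,22,H),(300,487,-70,-22,H)])],[.55,.3,.04,0],fixz=.008)
fit("mould",[("top",7,175,160,[(133,57,95,65,30),(457,78,95,-65,30),(90,525,-95,65,30),(411,553,-95,-65,30)]),("scene",8,205,105,[(92,305,-95,65,30),(548,140,95,65,30),(740,312,95,-65,30),(323,474,-95,-65,30)])],[.55,.3,.0,0])
for n,T,S in(("st_blue",[(87,63),(230,82),(192,395),(47,378)],[(265,33),(340,113),(105,218),(33,143)]),("st_orange",[(587,165),(725,203),(655,503),(515,473)],[(528,330),(608,438),(332,553),(252,443)])):
    C=[(90,42),(90,-42),(-90,-42),(-90,42)]
    o=[("top",5,300,150,[(*a,*b,6) for a,b in zip(T,C)]),("scene",4,290,175,[(*a,*b,6) for a,b in list(zip(S,C))[1:]])]
    fit(n,o,[.55,0,0,0])
for n,p,c in(("water",(260,148),0),("soap",(258,262),0),("spr",(385,145),0)): pass
E
python3 m1.py
```

```text
orange xyz mm [517.1 290.1  43.9] yaw -69.0 rms px 0.54
    [[-0.4, 0.2], [-0.4, 0.6], [0.3, -1.0], [0.4, -0.2], [0.5, -0.5], [1.1, -0.7], [-0.3, -0.7], [0.4, -0.4]]
    [[-0.9, -0.2], [-0.5, -0.1], [0.4, -0.4], [0.0, 0.2], [-0.3, -0.4], [0.5, -0.4], [-0.2, 0.2], [-1.0, -0.1], [0.4, 0.2], [-0.4, 0.3], [-0.5, -0.5], [-1.2, 0.5], [0.2, 1.1]]
blue xyz mm [507.9 291.2  40. ] yaw -2.7 rms px 0.18
    [[-0.2, -0.0], [0.2, -0.1], [-0.3, 0.1], [0.3, 0.0]]
mould xyz mm [510.1 291.2  -1.1] yaw -3.1 rms px 2.08
    [[0.1, -0.9], [-0.3, -0.5], [-0.0, 0.3], [0.3, 0.1]]
    [[-0.6, 0.3], [0.5, -0.5], [0.5, -0.6], [-7.5, 3.1]]
st_blue xyz mm [540.3 -24.9  -3.2] yaw -5.3 rms px 0.69
    [[-0.5, -0.4], [0.4, -0.8], [0.8, -0.2], [0.1, -0.2]]
    [[0.2, 0.0], [-1.1, 1.2], [-1.2, -0.6]]
st_orange xyz mm [ 486.7 -298.2   -1.6] yaw -12.1 rms px 0.91
    [[-0.4, -0.8], [0.5, -1.4], [0.6, 0.5], [-0.1, -0.4]]
    [[1.0, -0.3], [-1.7, 1.6], [-1.2, -0.2]]
```

```bash
cat > go.py <<'E'
import numpy as np,sys
from scipy.spatial.transform import Rotation as R
from workcell import manip
def go(x,y,z,yawdeg,P=None,Q=None):
    o=manip.get_obs()
    p=o["position"] if P is None else np.array(P);r=R.from_quat(o["ee_rot"] if Q is None else Q)
    best=None
    for k in(0,180):
        a=np.radians(yawdeg+k);ty=np.array([np.cos(a),np.sin(a),0]);tz=np.array([0,0,-1.]);T=R.from_matrix(np.c_[np.cross(ty,tz),ty,tz])
        v=(r.inv()*T).as_rotvec()
        if best is None or np.linalg.norm(v)<np.linalg.norm(best): best=v
    print("shift",np.round(r.inv().apply(np.array([x,y,z])-p),4),"turn",np.round(best,4))
def st():
    o=manip.get_obs();r=R.from_quat(o["ee_rot"]);ty=r.as_matrix()[:,1];tz=r.as_matrix()[:,2]
    print("t",round(o["clock"],2),"p",np.round(o["position"],4),"yaw",round(np.degrees(np.arctan2(ty[1],ty[0])),2),"tz",np.round(tz,4),"F",np.round(o["ft_force"],1),"g",round(o["grip_width"],3),"j",np.round(o["joint_pos"],2))
if __name__=="__main__":
    st(); go(*map(float,sys.argv[1:5]))
E
python3 - <<'E'
from fit import *
for n,a,b in(("water cap",(248,128),(331,83)),("sprayer head",(398,132),(433,152)),("soap head",(250,254),(231,155))):
    s=least_squares(lambda p:np.r_[(proj("top",p)-a)[0],(proj("scene",p)-b)[0]],[.5,0,.1]);print(n,np.round(s.x,3),round(s.cost,1))
E
python3 go.py .517 .290 .20 21
```

```text
water cap [0.673 0.166 0.22 ] 0.1
sprayer head [ 0.677 -0.183  0.205] 0.7
soap head [0.374 0.172 0.122] 4.6
t 0.1 p [0.1821 0.5975 0.2306] yaw 73.05 tz [-3.0e-04 -1.2e-03 -1.0e+00] F [ 0.  -0.9 -0.4] g 0.998 j [-1.3   0.33 -0.06  1.46  0.02  1.35 -0.09]
shift [-0.41   -0.1965  0.0309] turn [-1.200e-03  6.000e-04  9.085e-01]
```

```bash
python3 -m handwheel '[[[-0.04,-0.02,-0.02,0,0,0.09,0.085],[-0.09,-0.043,-0.03,0,0,0.2,0.085],[-0.144,-0.07,-0.03,0,0,0.32,0.085],[-0.2,-0.096,-0.03,0,0,0.44,0.085],[-0.256,-0.122,-0.03,0,0,0.56,0.085],[-0.31,-0.148,-0.02,0,0,0.68,0.085],[-0.36,-0.172,0,0,0,0.8,0.085],[-0.41,-0.1965,0.03,0,0,0.9085,0.085]]]' 60; python3 go.py .517 .290 .10 21; python3 -c "
import cv2
from workcell import manip
cv2.imwrite('pics/a1.png',manip.camera('scene'));cv2.imwrite('pics/a1t.png',manip.camera('top'))"
```

```text
clock: 1.1
position: [0.518, 0.2897, 0.2016]
ee_rot: [0.568, 0.823, 0.001, 0.0]
ft_force: [0.6, 1.2, -0.0]
grip_width: 0.997
t 1.1 p [0.518  0.2897 0.2016] yaw 20.79 tz [ 0.0012  0.0011 -1.    ] F [ 0.6  1.2 -0. ] g 0.997 j [-0.83  0.28  0.3   1.61 -0.09  1.27 -0.16]
shift [ 0.0006 -0.001   0.1016] turn [ 0.0015 -0.0006 -0.0036]
```

View pics/a1.png

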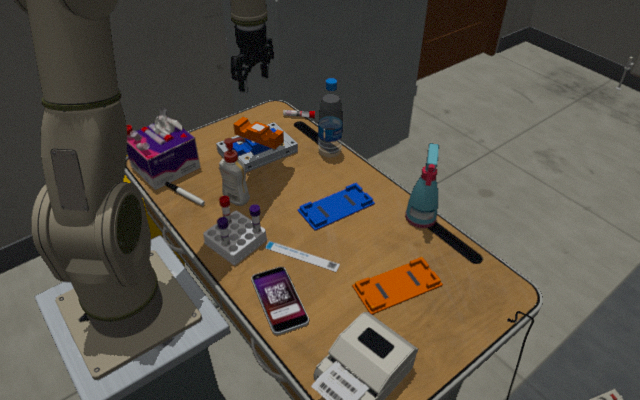

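View pics/a1t.png

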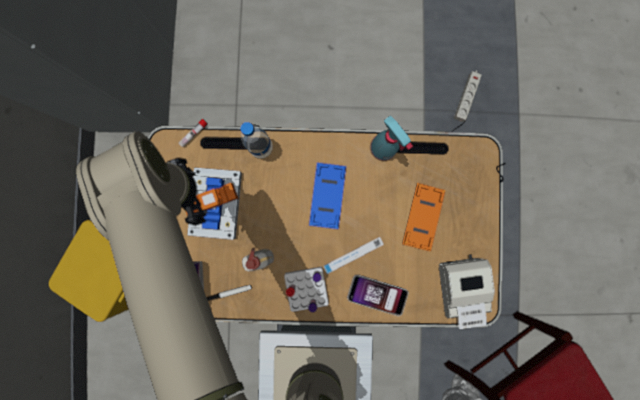

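```bash
python3 -m handwheel '[[[0.0006,-0.001,0.03,0.0015,-0.0006,-0.0036,0.085],[0.0006,-0.001,0.07,0.0015,-0.0006,-0.0036,0.085],[0.0006,-0.001,0.1,0.0015,-0.0006,-0.0036,0.085],[0.0006,-0.001,0.12,0.0015,-0.0006,-0.0036,0.085],[0.0006,-0.001,0.135,0.0015,-0.0006,-0.0036,0.085],[0.0006,-0.001,0.147,0.0015,-0.0006,-0.0036,0.085],[0.0006,-0.001,0.1555,0.0015,-0.0006,-0.0036,0.085],[0.0006,-0.001,0.1555,0.0015,-0.0006,-0.0036,0.085]]]'; python3 go.py .517 .290 .046 21; python3 -c "
import cv2
from workcell import manip
i=manip.camera('scene')[60:180,200:330];cv2.imwrite('pics/a2.png',cv2.resize(i,None,fx=6,fy=5))"
```

```text
clock: 2.2
position: [0.5153, 0.291, 0.0459]
ee_rot: [0.565, 0.825, -0.001, -0.0]
ft_force: [0.9, 0.5, 1.0]
grip_width: 0.997
t 2.2 p [0.5153 0.291  0.0459] yaw 21.2 tz [-0.0016 -0.0013 -1.    ] F [0.9 0.5 1. ] g 0.997 j [-0.81  0.44  0.27  1.76 -0.14  0.97 -0.12]
shift [-0.0015  0.0012 -0.0001] turn [-0.002   0.0007  0.0036]
```

View pics/a2.png

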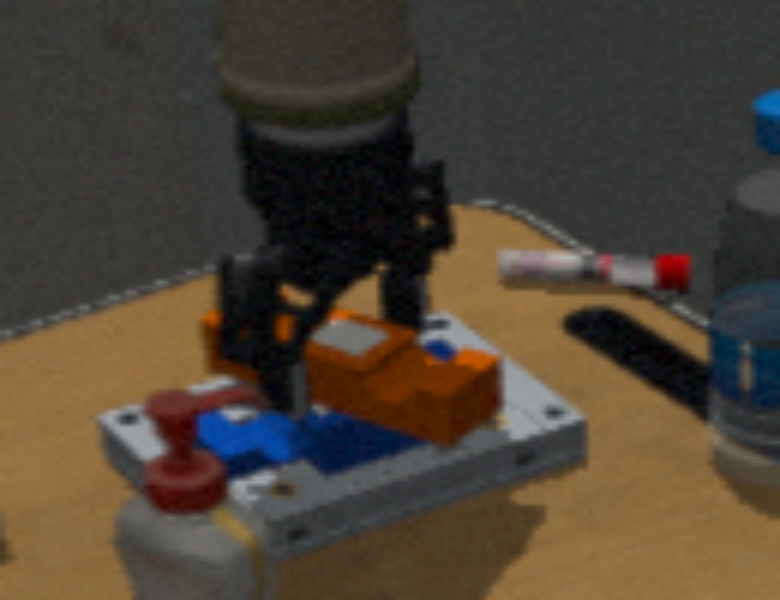

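```bash
python3 -m handwheel '[[[0,0,0,0,0,0,0.06],[0,0,0,0,0,0,0.05],[0,0,0,0,0,0,0.045],[0,0,0,0,0,0,0.035],[0,0,0,0,0,0,0.03],[0,0,0,0,0,0,0.03],[0,0,0,0,0,0,0.03]]]' 60; python3 go.py .517 .290 .046 21;  python3 -c "
import cv2
from workcell import manip
i=manip.camera('scene')[60:180,200:330];cv2.imwrite('pics/a3.png',cv2.resize(i,None,fx=6,fy=5))"
```

```text
clock: 3.12
position: [0.5161, 0.2914, 0.0469]
ee_rot: [0.565, 0.825, -0.0, 0.0]
ft_force: [1.4, -0.9, 6.1]
grip_width: 0.508
t 3.12 p [0.5161 0.2914 0.0469] yaw 21.2 tz [ 1.e-04 -1.e-04 -1.e+00] F [ 1.4 -0.9  6.1] g 0.508 j [-0.81  0.44  0.27  1.75 -0.14  0.97 -0.12]
shift [-0.0016  0.0003  0.0009] turn [0.0001 0.0002 0.0035]
```

View pics/a3.png

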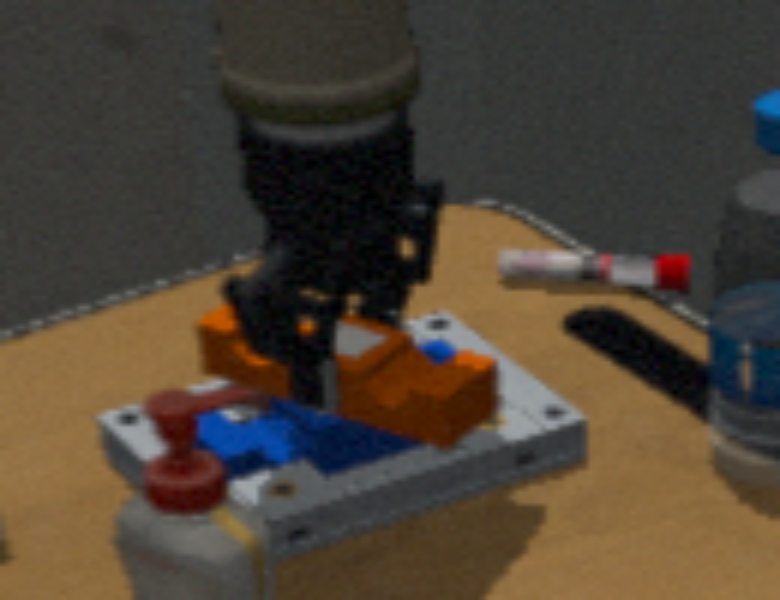

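```bash
python3 -m handwheel '[[[0,0,-0.003,0,0,0,0.03],[0,0,-0.009,0,0,0,0.03],[0,0,-0.018,0,0,0,0.03],[0,0,-0.03,0,0,0,0.03],[0,0,-0.045,0,0,0,0.03],[0,0,-0.06,0,0,0,0.03],[0,0,-0.075,0,0,0,0.03],[0,0,-0.085,0,0,0,0.03]]]' 60; python3 go.py .517 .290 .18 21;  python3 -c "
import cv2
from workcell import manip
i=manip.camera('scene')[60:180,200:330];cv2.imwrite('pics/a4.png',cv2.resize(i,None,fx=6,fy=5))"
```

```text
clock: 4.18
position: [0.5158, 0.2913, 0.1325]
ee_rot: [0.565, 0.825, -0.0, -0.0]
ft_force: [0.2, -0.3, -1.6]
grip_width: 0.509
t 4.17 p [0.5158 0.2913 0.1325] yaw 21.21 tz [-4.e-04 -4.e-04 -1.e+00] F [ 0.2 -0.3 -1.6] g 0.509 j [-0.83  0.34  0.29  1.69 -0.1   1.13 -0.14]
shift [-0.0017  0.0006 -0.0475] turn [-0.0005  0.0002  0.0036]
```

View pics/a4.png

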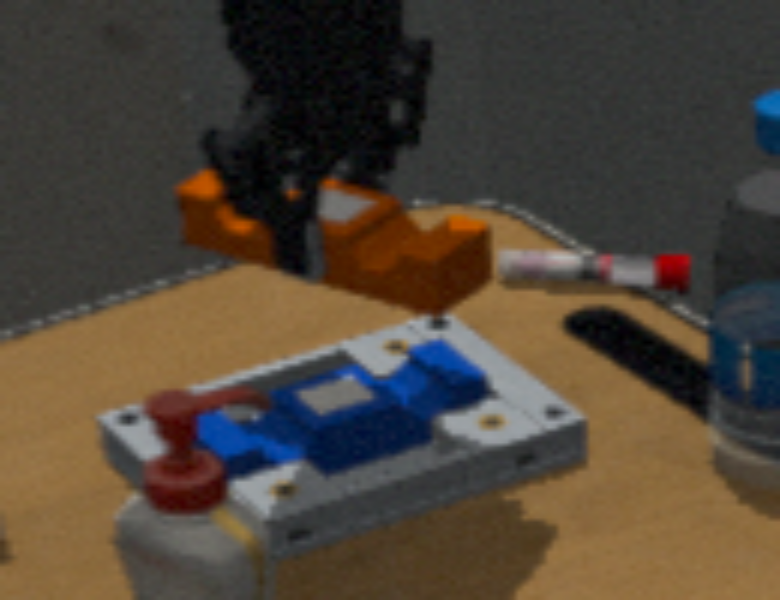

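```bash
python3 go.py .505 .0 .17 49
```

```text
t 4.22 p [0.5163 0.2916 0.1335] yaw 21.2 tz [ 7.e-04  5.e-04 -1.e+00] F [ 0.2  0.3 -0.3] g 0.503 j [-0.83  0.34  0.29  1.69 -0.1   1.13 -0.14]
shift [-0.2678 -0.1159 -0.0366] turn [ 9.000e-04  1.000e-04 -4.851e-01]
```

```bash
python3 -m handwheel '[[[-0.01,-0.004,-0.008,0,0,-0.02,0.03],[-0.032,-0.014,-0.018,0,0,-0.06,0.03],[-0.068,-0.029,-0.03,0,0,-0.12,0.03],[-0.11,-0.048,-0.036,0,0,-0.2,0.03],[-0.154,-0.067,-0.036,0,0,-0.28,0.03],[-0.196,-0.085,-0.036,0,0,-0.355,0.03],[-0.236,-0.102,-0.036,0,0,-0.43,0.03],[-0.268,-0.116,-0.036,0,0,-0.485,0.03]]]' 60; python3 go.py .4867 -.2982 .15 77.9
```

```text
clock: 5.22
position: [0.5036, -0.0034, 0.1674]
ee_rot: [0.35, 0.937, -0.001, -0.001]
ft_force: [0.4, 0.6, -2.4]
grip_width: 0.506
t 5.22 p [ 0.5036 -0.0034  0.1674] yaw 49.05 tz [-0.0017 -0.0012 -1.    ] F [ 0.4  0.6 -2.4] g 0.506 j [-0.49  0.11  0.43  1.88 -0.05  1.16  0.82]
shift [-0.1804 -0.2337  0.0178] turn [-0.0018 -0.001  -0.5035]
```

```bash
python3 -m handwheel '[[[-0.025,-0.033,0,0,0,-0.07,0.03],[-0.055,-0.071,0,0,0,-0.15,0.03],[-0.085,-0.11,0,0,0,-0.24,0.03],[-0.112,-0.145,0.005,0,0,-0.32,0.03],[-0.138,-0.179,0.01,0,0,-0.39,0.03],[-0.16,-0.207,0.015,0,0,-0.45,0.03],[-0.174,-0.226,0.018,0,0,-0.49,0.03],[-0.1804,-0.2337,0.018,0,0,-0.5035,0.03]]]' 60;python3 -m handwheel '[[[0,0,0.02,0,0,0,0.03],[0,0,0.05,0,0,0,0.03],[0,0,0.07,0,0,0,0.03],[0,0,0.08,0,0,0,0.03],[0,0,0.08,0,0,0,0.03]]]'; python3 go.py .4867 -.2982 .03 77.9; python3 -c "
import cv2
from workcell import manip
i=manip.camera('scene');cv2.imwrite('pics/a5f.png',i);cv2.imwrite('pics/a5.png',cv2.resize(i[215:325,330:460],None,fx=6,fy=5))
i=manip.camera('top');cv2.imwrite('pics/a5t.png',i);"
```

```text
clock: 6.22
position: [0.4858, -0.2971, 0.1495]
ee_rot: [0.107, 0.994, -0.001, -0.001]
ft_force: [0.2, 0.3, -1.2]
grip_width: 0.507
clock: 6.85
position: [0.4869, -0.295, 0.0697]
ee_rot: [0.106, 0.994, -0.0, -0.001]
ft_force: [0.2, 0.6, -1.6]
grip_width: 0.51
t 6.85 p [ 0.4869 -0.295   0.0697] yaw 77.86 tz [-1.9e-03 -6.0e-04 -1.0e+00] F [ 0.2  0.6 -1.6] g 0.51 j [-0.01  0.4   0.57  1.81 -0.25  1.    2.02]
shift [-0.0005 -0.0031  0.0397] turn [-0.001  -0.0017 -0.0007]
```

View pics/a5.png

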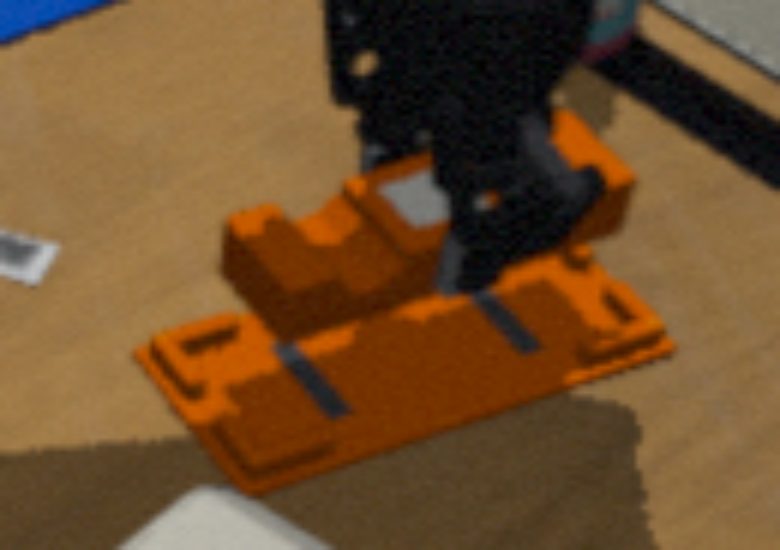

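View pics/a5t.png

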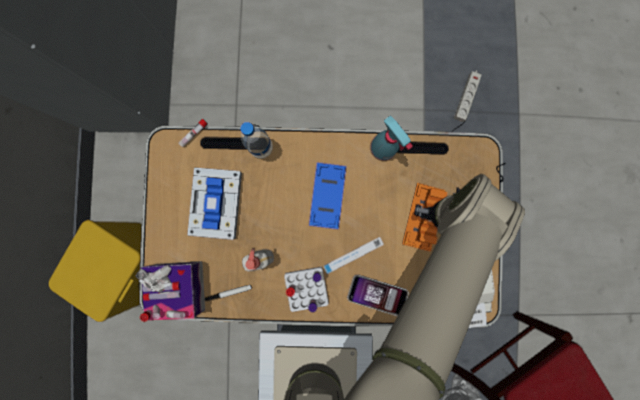

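```bash
python3 -m handwheel '[[[0,-0.002,0.015,0,0,0,0.03],[0,-0.003,0.03,0,0,0,0.03],[0,-0.003,0.042,0,0,0,0.03],[0,-0.003,0.05,0,0,0,0.03],[0,-0.003,0.055,0,0,0,0.03],[0,-0.003,0.055,0,0,0,0.03]]]'; python3 go.py .4867 -.2982 .009 77.9; python3 -c "
import cv2
from workcell import manip
i=manip.camera('scene');cv2.imwrite('pics/a6.png',cv2.resize(i[215:325,330:460],None,fx=6,fy=5))"
```

```text
clock: 7.7
position: [0.4863, -0.2984, 0.0146]
ee_rot: [0.106, 0.994, -0.001, -0.001]
ft_force: [0.0, -0.0, -1.8]
grip_width: 0.509
t 7.7 p [ 0.4863 -0.2984  0.0146] yaw 77.84 tz [-0.0015 -0.001  -1.    ] F [ 0.  -0.  -1.8] g 0.509 j [ 0.03  0.48  0.54  1.84 -0.3   0.9   2.07]
shift [-0.0003  0.0003  0.0056] turn [-0.0013 -0.0013 -0.001 ]
```

View pics/a6.png

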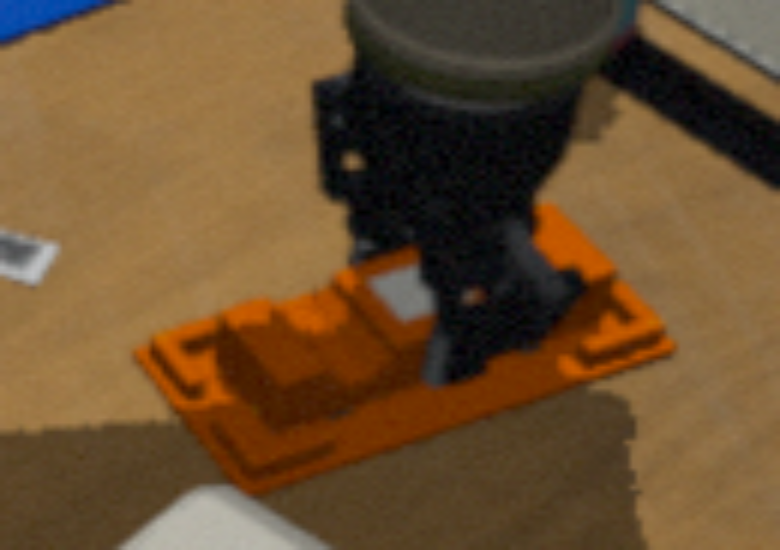

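```bash
cat > ov.py <<'E'
import sys
from fit import *
def ov(cam,out,boxes,crop,k):
    im=manip.camera(cam);x0,y0,x1,y1=crop
    im=cv2.resize(im[y0:y1,x0:x1],None,fx=k,fy=k,interpolation=cv2.INTER_CUBIC)
    for (x,y,a,pts,col) in boxes:
        a=np.radians(a);Q=np.array(pts,float)/1e3
        P=np.c_[x+Q[:,0]*np.cos(a)-Q[:,1]*np.sin(a),y+Q[:,0]*np.sin(a)+Q[:,1]*np.cos(a),Q[:,2]]
        u=((proj(cam,P)-[x0,y0]+.5)*k-.5).round().astype(int)
        cv2.polylines(im,[u],True,col,1)
    cv2.imwrite(out,im)
def rect(hx,hy,z): return [(hx,hy,z),(hx,-hy,z),(-hx,-hy,z),(-hx,hy,z)]
E
python3 - <<'E'
from ov import *
x,y,a=.4867,-.2982,-12.1
ov("scene","pics/a6o.png",[(x,y,a,rect(90,42,6),(255,255,0)),(x,y,a,rect(70,22,47.7),(0,255,0)),(x,y,a,rect(70,22,11.7),(0,0,255)),(x,y,a,rect(78,30,6),(255,0,255))],(345,245,450,320),7)
E
```

```text
(no output)
```

View pics/a6o.png

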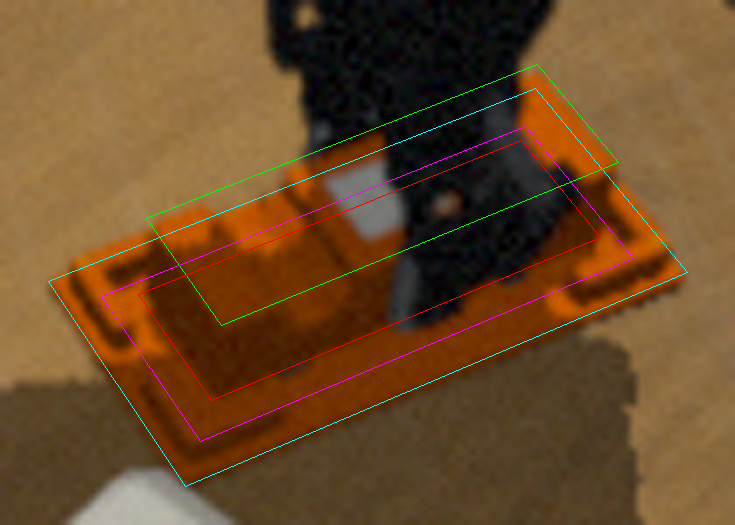

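```bash
python3 -m handwheel '[[[0,0,0.0015,0,0,0,0.03],[0,0,0.003,0,0,0,0.03],[0,0,0.004,0,0,0,0.03],[0,0,0.005,0,0,0,0.03],[0,0,0.005,0,0,0,0.03]]]'; python3 go.py .4867 -.2982 .009 77.9
```

```text
clock: 8.43
position: [0.4863, -0.2984, 0.0097]
ee_rot: [0.106, 0.994, -0.001, -0.001]
ft_force: [-0.2, -0.2, -2.0]
grip_width: 0.511
t 8.43 p [ 0.4863 -0.2984  0.0097] yaw 77.84 tz [-0.0013 -0.001  -1.    ] F [-0.2 -0.2 -2. ] g 0.511 j [ 0.03  0.49  0.53  1.84 -0.31  0.89  2.07]
shift [-0.0003  0.0003  0.0007] turn [-0.0012 -0.0011 -0.001 ]
```

```bash
python3 -m handwheel '[[[0,0,0.0005,0,0,0,0.03],[0,0,0.001,0,0,0,0.03],[0,0,0.001,0,0,0,0.03]]]'; python3 go.py .4867 -.2982 .009 77.9
```

```text
clock: 8.8
position: [0.4864, -0.2985, 0.009]
ee_rot: [0.106, 0.994, -0.001, -0.0]
ft_force: [-1.4, 0.3, 2.3]
grip_width: 0.505
t 8.8 p [ 0.4864 -0.2985  0.009 ] yaw 77.84 tz [-1.1e-03 -9.0e-04 -1.0e+00] F [-1.4  0.3  2.3] g 0.505 j [ 0.03  0.49  0.53  1.84 -0.31  0.89  2.07]
shift [-0.0002  0.0003 -0.    ] turn [-0.0011 -0.0008 -0.001 ]
```

```bash
python3 -m handwheel '[[[0,0,0,0,0,0,0.046],[0,0,0,0,0,0,0.05],[0,0,0,0,0,0,0.06],[0,0,0,0,0,0,0.07],[0,0,0,0,0,0,0.075]]]'; python3 -m handwheel '[[[0,0,-0.01,0,0,0,0.075],[0,0,-0.03,0,0,0,0.075],[0,0,-0.06,0,0,0,0.075],[0,0,-0.1,0,0,0,0.075],[0,0,-0.14,0,0,0,0.075],[0,0,-0.17,0,0,0,0.075],[0,0,-0.18,0,0,0,0.075]]]'; python3 go.py .508 0 .2 82.5
python3 - <<'E'
from ov import *
x,y,a=.4867,-.2982,-12.1
ov("scene","pics/a7.png",[(x,y,a,rect(90,42,6),(255,255,0)),(x,y,a,rect(70,22,42),(0,255,0))],(345,235,450,320),7)
E
```

```text
clock: 9.43
position: [0.4864, -0.2984, 0.0088]
ee_rot: [0.106, 0.994, -0.001, -0.001]
ft_force: [1.6, 0.5, 0.7]
grip_width: 0.876
clock: 10.3
position: [0.4873, -0.2989, 0.1919]
ee_rot: [0.106, 0.994, -0.001, 0.002]
ft_force: [0.1, -0.8, -0.5]
grip_width: 0.878
t 10.3 p [ 0.4873 -0.2989  0.1919] yaw 77.82 tz [ 0.0028 -0.0022 -1.    ] F [ 0.1 -0.8 -0.5] g 0.878 j [-0.05  0.26  0.62  1.69 -0.16  1.23  1.96]
shift [ 0.0428  0.2965 -0.0087] turn [-0.0017  0.0032 -0.0816]
```

View pics/a7.png

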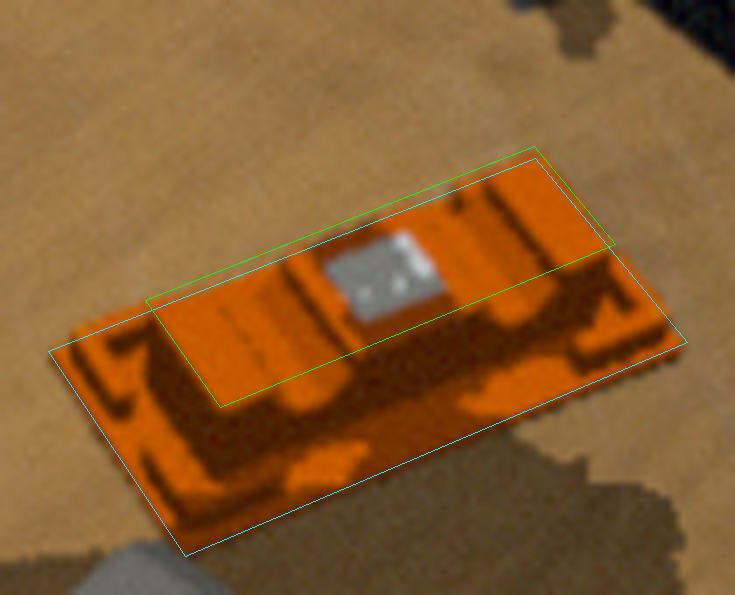

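Run:
```python
import cv2
t=cv2.imread("pics/a5t.png");s=cv2.imread("pics/a5f.png")
def c(im,x0,y0,x1,y1,k,n): cv2.imwrite(f"pics/{n}.png",cv2.convertScaleAbs(cv2.resize(im[y0:y1,x0:x1],None,fx=k,fy=k,interpolation=cv2.INTER_CUBIC),alpha=1.4))
c(t,192,170,234,235,9,"e_t")
c(s,225,120,290,170,12,"e_s")
```

```text
(no output)
```

View pics/e_t.png

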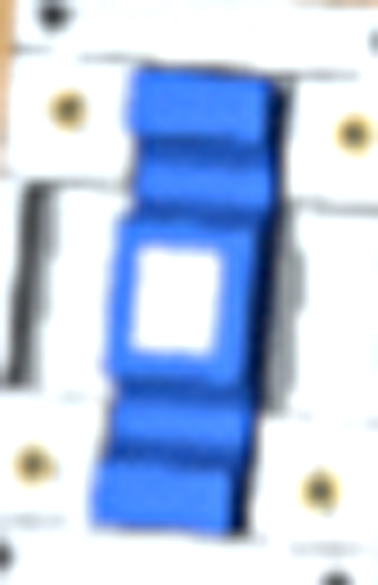

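View pics/e_s.png

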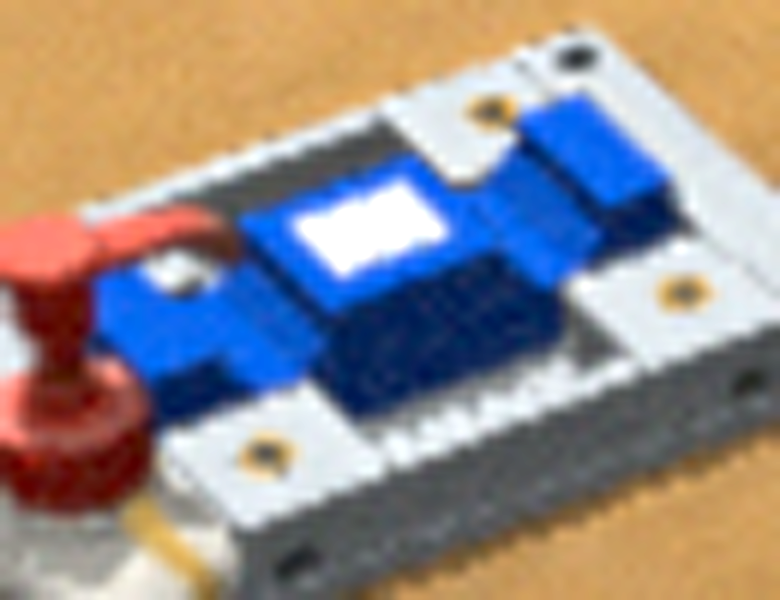

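```bash
python3 - <<'E'
from fit import *
H=36
fit("blue",[("top",9,192,170,[(133,65,70,22,H),(272,75,70,-22,H),(92,525,-70,22,H),(230,535,-70,-22,H),(118,212,24,22,H),(258,222,24,-22,H),(107,375,-24,22,H),(245,385,-24,-22,H)]),
("scene",12,225,120,[(580,92,70,22,H),(670,178,70,-22,H),(520,130,50,22,H),(605,208,50,-22,H),(425,152,24,22,H),(510,250,24,-22,H),(330,315,-24,-22,H),(242,213,-24,22,H),(220,360,-50,-22,H)])],[.5,.29,0,0])
E
python3 go.py .50 .02 .19 84; python3 go.py .510 .2905 .19 87
```

```text
blue xyz mm [508.6 291.8   6.6] yaw -3.3 rms px 0.4
    [[-0.0, -0.1], [0.3, 0.0], [-0.3, -0.3], [0.2, -0.0], [0.0, 0.3], [0.3, 0.4], [-0.4, -0.4], [0.1, -0.2]]
    [[0.3, 0.1], [0.8, 0.3], [-0.8, -0.8], [0.1, 0.1], [-0.8, 0.3], [-0.0, -0.3], [-0.2, 0.0], [-0.5, 0.8], [0.6, -0.5]]
t 10.35 p [ 0.4873 -0.2988  0.1917] yaw 77.83 tz [ 0.0024 -0.002  -1.    ] F [ 0.8 -0.5  0.5] g 0.883 j [-0.05  0.26  0.62  1.69 -0.16  1.23  1.96]
shift [0.0548 0.3143 0.0011] turn [-0.0016  0.0027 -0.1077]
t 10.35 p [ 0.4873 -0.2988  0.1917] yaw 77.83 tz [ 0.0024 -0.002  -1.    ] F [ 0.8 -0.5  0.5] g 0.883 j [-0.05  0.26  0.62  1.69 -0.16  1.23  1.96]
shift [0.102  0.5809 0.0006] turn [-0.0017  0.0026 -0.16  ]
```

```bash
python3 -m handwheel '[[[0.005,0.03,0,0,0,-0.01,0.07],[0.014,0.08,0,0,0,-0.025,0.07],[0.024,0.137,0,0,0,-0.04,0.07],[0.034,0.195,0,0,0,-0.055,0.07],[0.044,0.253,0,0,0,-0.07,0.07],[0.054,0.31,0,0,0,-0.085,0.07],[0.064,0.367,0,0,0,-0.1,0.07],[0.074,0.424,0,0,0,-0.115,0.07]]]' 60;  python3 go.py .5087 .2915 .19 86.9
```

```text
clock: 11.35
position: [0.5028, 0.1334, 0.1876]
ee_rot: [0.048, 0.999, -0.001, -0.001]
ft_force: [0.7, 1.3, -0.1]
grip_width: 0.818
t 11.35 p [0.5028 0.1334 0.1876] yaw 84.45 tz [-0.0022 -0.0014 -1.    ] F [ 0.7  1.3 -0.1] g 0.818 j [-0.6   0.13  0.27  1.81 -0.04  1.21  1.16]
shift [ 0.0095  0.1579 -0.0026] turn [-0.0016 -0.0021 -0.0428]
```

```bash
python3 -m handwheel '[[[0.0035,0.055,0,0,0,-0.015,0.064],[0.006,0.1,0,0,0,-0.028,0.064],[0.008,0.137,0,0,0,-0.038,0.064],[0.0095,0.155,0,0,0,-0.043,0.064],[0.0095,0.158,0.02,0,0,-0.043,0.064],[0.0095,0.158,0.05,0,0,-0.043,0.064],[0.0095,0.158,0.08,0,0,-0.043,0.064],[0.0095,0.158,0.09,0,0,-0.043,0.064]]]';python3 -m handwheel '[[[0,0,0,0,0,0,0.064]]]';  python3 go.py .5087 .2915 .014 86.9; python3 -c "
import cv2
from workcell import manip
i=manip.camera('scene')[60:180,200:330];cv2.imwrite('pics/b1.png',cv2.resize(i,None,fx=6,fy=5))"
```

```text
clock: 12.35
position: [0.5085, 0.2882, 0.0962]
ee_rot: [0.028, 1.0, -0.002, -0.002]
ft_force: [0.7, -1.2, 0.9]
grip_width: 0.75
clock: 12.48
position: [0.5093, 0.2892, 0.098]
ee_rot: [0.027, 1.0, -0.001, -0.001]
ft_force: [0.5, 0.2, 0.8]
grip_width: 0.746
t 12.47 p [0.5093 0.2892 0.098 ] yaw 86.85 tz [-0.0019 -0.0018 -1.    ] F [0.5 0.2 0.8] g 0.746 j [-0.74  0.36  0.17  1.73 -0.07  1.06  0.97]
shift [0.0006 0.0025 0.084 ] turn [-0.0019 -0.0018 -0.0009]
```

View pics/b1.png

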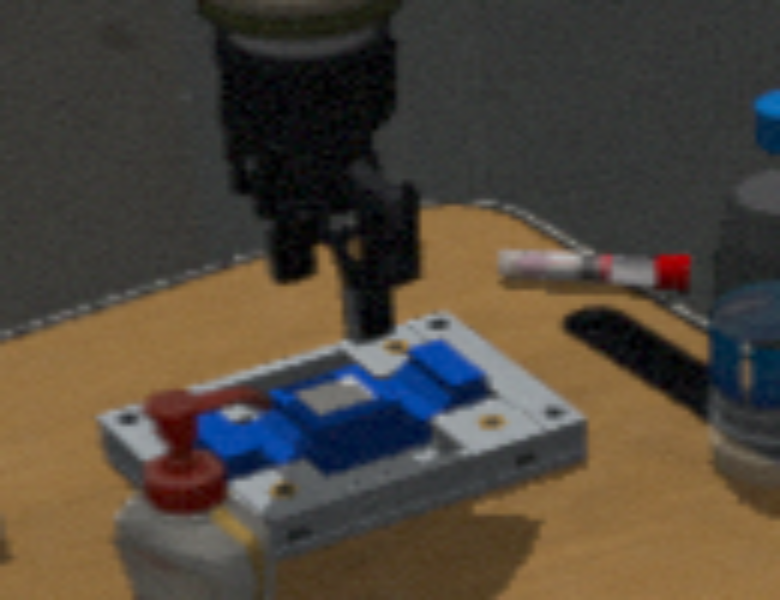

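```bash
python3 -m handwheel '[[[0.0006,0.0025,0.015,-0.0019,-0.0018,-0.001,0.064],[0.0006,0.0025,0.03,-0.0019,-0.0018,-0.001,0.064],[0.0006,0.0025,0.04,-0.0019,-0.0018,-0.001,0.064],[0.0006,0.0025,0.04,-0.0019,-0.0018,-0.001,0.064],[0.0006,0.0025,0.04,-0.0019,-0.0018,-0.001,0.064]]]';  python3 go.py .5087 .2915 .014 86.9; python3 -c "
import cv2
from workcell import manip
i=manip.camera('scene')[60:180,200:330];cv2.imwrite('pics/b2.png',cv2.resize(i,None,fx=6,fy=5))
i=manip.camera('top')[160:250,160:260];cv2.imwrite('pics/b2t.png',cv2.resize(i,None,fx=6,fy=6))"
```

```text
clock: 13.15
position: [0.509, 0.2924, 0.0584]
ee_rot: [0.027, 1.0, 0.0, 0.0]
ft_force: [-1.1, -0.1, -0.2]
grip_width: 0.748
t 13.15 p [0.509  0.2924 0.0584] yaw 86.94 tz [ 1.e-03  9.e-04 -1.e+00] F [-1.1 -0.1 -0.2] g 0.748 j [-0.73  0.4   0.16  1.76 -0.08  0.98  0.98]
shift [ 0.0003 -0.001   0.0444] turn [0.001  0.0009 0.0008]
```

View pics/b2.png

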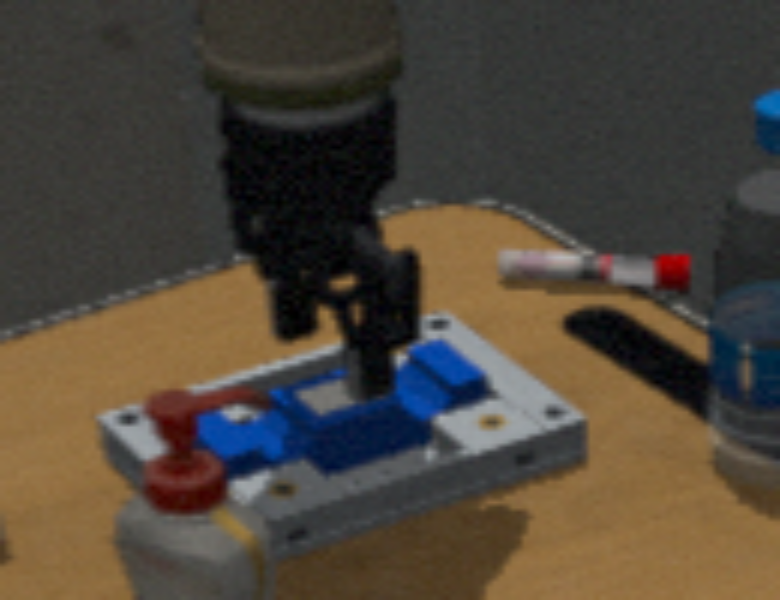

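View pics/b2t.png

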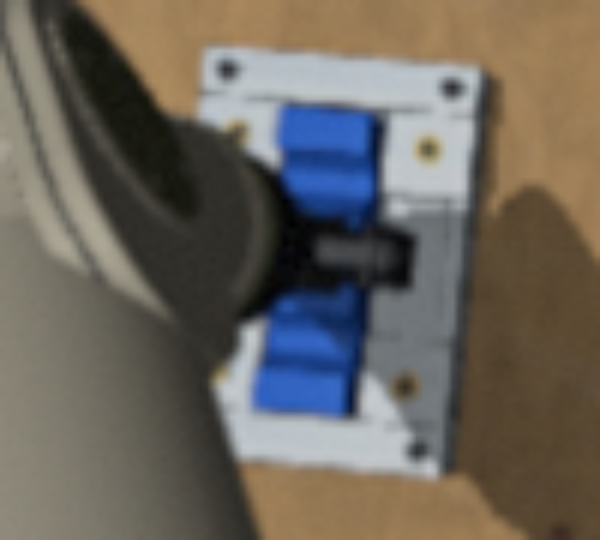

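```bash
python3 -m handwheel '[[[0,-0.001,0.01,0,0,0,0.064],[0,-0.001,0.02,0,0,0,0.064],[0,-0.001,0.028,0,0,0,0.064],[0,-0.001,0.035,0,0,0,0.064],[0,-0.001,0.04,0,0,0,0.064],[0,-0.001,0.0435,0,0,0,0.064],[0,-0.001,0.0435,0,0,0,0.064]]]';  python3 go.py .5087 .2915 .014 86.9; python3 -c "
import cv2
from workcell import manip
i=manip.camera('scene')[60:180,200:330];cv2.imwrite('pics/b3.png',cv2.resize(i,None,fx=6,fy=5))"
```

```text
clock: 14.12
position: [0.5087, 0.2914, 0.0145]
ee_rot: [0.027, 1.0, 0.0, 0.0]
ft_force: [-0.3, 0.2, 0.8]
grip_width: 0.75
t 14.12 p [0.5087 0.2914 0.0145] yaw 86.95 tz [ 5.e-04  7.e-04 -1.e+00] F [-0.3  0.2  0.8] g 0.75 j [-0.73  0.46  0.16  1.78 -0.09  0.9   0.99]
shift [0.     0.0001 0.0005] turn [0.0007 0.0005 0.0009]
```

View pics/b3.png

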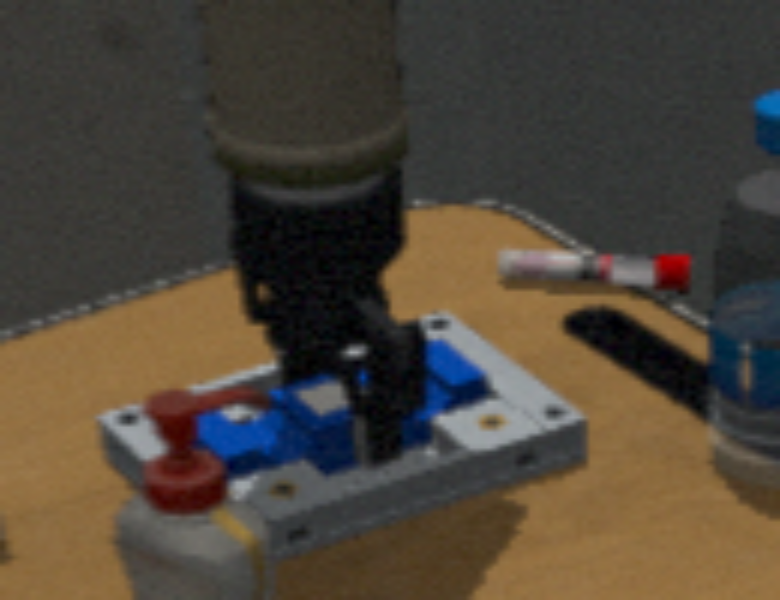

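Fingers stand in the slots, no contact force. Close.

```bash
python3 -m handwheel '[[[0,0,0,0,0,0,0.055],[0,0,0,0,0,0,0.047],[0,0,0,0,0,0,0.042],[0,0,0,0,0,0,0.035],[0,0,0,0,0,0,0.03],[0,0,0,0,0,0,0.03]]]' 60;  python3 go.py .5087 .2915 .014 86.9
```

```text
clock: 14.92
position: [0.5091, 0.2921, 0.0154]
ee_rot: [0.026, 1.0, 0.001, 0.001]
ft_force: [-2.5, 1.2, 6.6]
grip_width: 0.504
t 14.93 p [0.5091 0.2921 0.0154] yaw 86.97 tz [ 0.0017  0.0019 -1.    ] F [-2.5  1.2  6.6] g 0.504 j [-0.73  0.46  0.16  1.78 -0.09  0.9   0.99]
shift [ 0.0004 -0.0006  0.0014] turn [0.002  0.0016 0.0012]
```

```bash
python3 -m handwheel '[[[0,0,-0.003,0,0,0,0.03],[0,0,-0.008,0,0,0,0.03],[0,0,-0.014,0,0,0,0.03],[0,0,-0.021,0,0,0,0.03],[0,0,-0.03,0,0,0,0.03],[0,0,-0.042,0,0,0,0.03],[0,0,-0.058,0,0,0,0.03],[0,0,-0.075,0,0,0,0.03]]]'; python3 -m handwheel '[[[0,0,-0.02,0,0,0,0.03],[0,0,-0.04,0,0,0,0.03],[0,0,-0.055,0,0,0,0.03],[0,0,-0.06,0,0,0,0.03]]]';python3 go.py .5403 -.0249 .15 84.7;python3 -c "
import cv2
from workcell import manip
i=manip.camera('scene')[60:180,200:330];cv2.imwrite('pics/b4.png',cv2.resize(i,None,fx=6,fy=5))"
```

```text
clock: 15.92
position: [0.5089, 0.2914, 0.0911]
ee_rot: [0.027, 1.0, 0.001, 0.001]
ft_force: [-0.1, -0.1, -3.0]
grip_width: 0.505
clock: 16.42
position: [0.5091, 0.2916, 0.151]
ee_rot: [0.027, 1.0, 0.001, 0.001]
ft_force: [0.9, 0.2, -3.9]
grip_width: 0.505
t 16.43 p [0.5091 0.2916 0.151 ] yaw 86.95 tz [ 0.002   0.0018 -1.    ] F [ 0.9  0.2 -3.9] g 0.505 j [-0.75  0.3   0.18  1.68 -0.06  1.16  0.96]
shift [-0.048  -0.3143  0.0005] turn [0.0019 0.0019 0.0393]
```

View pics/b4.png

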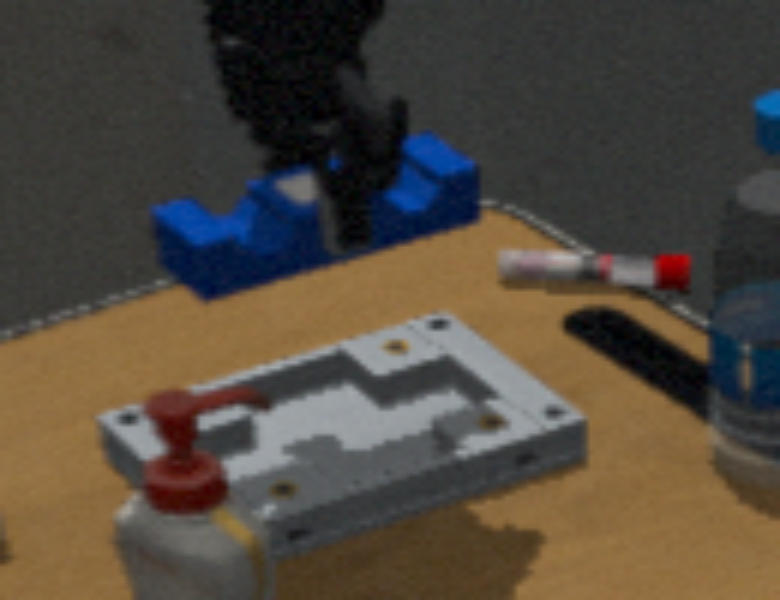

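```bash
python3 -m handwheel '[[[-0.001,-0.012,0,0,0,0.002,0.03],[-0.003,-0.04,0,0,0,0.006,0.03],[-0.006,-0.08,0,0,0,0.011,0.03],[-0.01,-0.125,0,0,0,0.017,0.03],[-0.017,-0.17,0,0,0,0.023,0.03],[-0.026,-0.215,0,0,0,0.029,0.03],[-0.036,-0.258,0,0,0,0.034,0.03],[-0.045,-0.295,0,0,0,0.038,0.03]]]'; python3 -m handwheel '[[[-0.0025,-0.015,0.01,0,0,0.001,0.03],[-0.003,-0.019,0.035,0,0,0.001,0.03],[-0.003,-0.019,0.06,0,0,0.001,0.03],[-0.003,-0.019,0.08,0,0,0.001,0.03],[-0.003,-0.019,0.09,0,0,0.001,0.03],[-0.003,-0.019,0.09,0,0,0.001,0.03]]]';python3 go.py .5403 -.0249 .013 84.7
python3 - <<'E'
from ov import *
x,y,a=.5403,-.0249,-5.3
ov("scene","pics/b5.png",[(x,y,a,rect(90,42,6),(255,255,0)),(x,y,a,rect(70,22,90),(0,255,0))],(285,140,385,235),7)
E
```

```text
clock: 17.48
position: [0.5372, -0.0085, 0.1488]
ee_rot: [0.047, 0.999, 0.0, -0.0]
ft_force: [0.3, -0.4, -2.7]
grip_width: 0.506
clock: 18.23
position: [0.5385, -0.0247, 0.0587]
ee_rot: [0.046, 0.999, 0.0, -0.001]
ft_force: [0.7, -0.4, -2.7]
grip_width: 0.509
t 18.23 p [ 0.5385 -0.0247  0.0587] yaw 84.73 tz [-1.e-03  6.e-04 -1.e+00] F [ 0.7 -0.4 -2.7] g 0.509 j [-0.35  0.32  0.36  1.89 -0.14  0.95  1.55]
shift [-0.0018 -0.      0.0457] turn [ 0.0005 -0.0011  0.0005]
```

View pics/b5.png

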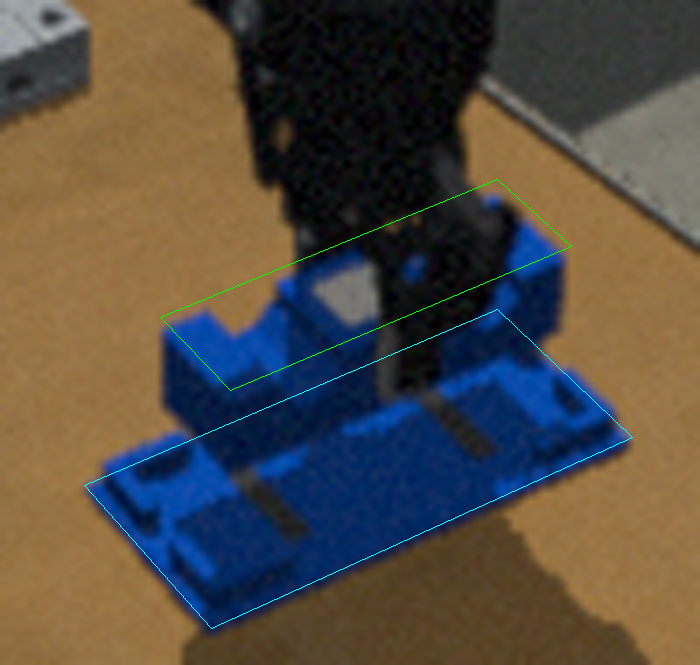

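```bash
python3 -m handwheel '[[[-0.001,0,0.01,0,0,0,0.03],[-0.0015,0,0.02,0,0,0,0.03],[-0.0015,0,0.029,0,0,0,0.03],[-0.0015,0,0.036,0,0,0,0.03],[-0.0015,0,0.04,0,0,0,0.03],[-0.0015,0,0.042,0,0,0,0.03],[-0.0015,0,0.0435,0,0,0,0.03],[-0.0015,0,0.0435,0,0,0,0.03]]]'; python3 go.py .5403 -.0249 .0134 84.7
python3 - <<'E'
from ov import *
x,y,a=.5403,-.0249,-5.3
ov("scene","pics/b6.png",[],(285,140,385,235),7)
E
```

```text
clock: 19.27
position: [0.5408, -0.0249, 0.016]
ee_rot: [0.046, 0.999, 0.0, 0.0]
ft_force: [-1.1, 0.8, -2.1]
grip_width: 0.504
t 19.27 p [ 0.5408 -0.0249  0.016 ] yaw 84.72 tz [ 9.e-04  8.e-04 -1.e+00] F [-1.1  0.8 -2.1] g 0.504 j [-0.34  0.39  0.35  1.91 -0.17  0.87  1.58]
shift [ 0.0005 -0.0001  0.0026] turn [0.0009 0.0008 0.0003]
```

View pics/b6.png

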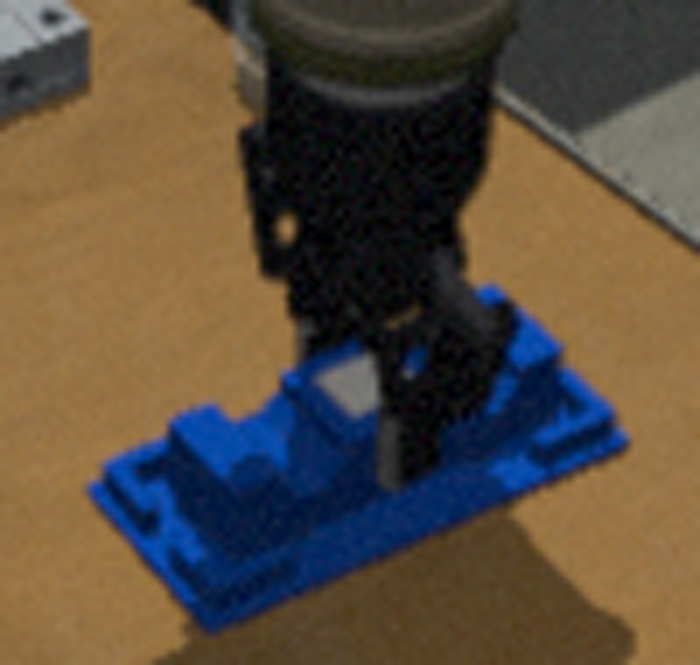

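```bash
python3 -m handwheel '[[[0,0,0.0008,0,0,0,0.03],[0,0,0.0016,0,0,0,0.03],[0,0,0.002,0,0,0,0.03],[0,0,0.002,0,0,0,0.03]]]'; python3 go.py .5403 -.0249 .0134 84.7
```

```text
clock: 19.82
position: [0.5408, -0.0249, 0.0139]
ee_rot: [0.046, 0.999, 0.0, 0.0]
ft_force: [-0.0, 0.1, -2.2]
grip_width: 0.499
t 19.82 p [ 0.5408 -0.0249  0.0139] yaw 84.72 tz [ 7.e-04  8.e-04 -1.e+00] F [-0.   0.1 -2.2] g 0.499 j [-0.34  0.39  0.35  1.91 -0.17  0.86  1.58]
shift [ 0.0005 -0.0001  0.0005] turn [0.0008 0.0007 0.0004]
```

```bash
python3 -m handwheel '[[[0,0,0.0005,0,0,0,0.03],[0,0,0.001,0,0,0,0.03],[0,0,0.001,0,0,0,0.03]]]'; python3 go.py .5403 -.0249 .0134 84.7
```

```text
clock: 20.2
position: [0.5408, -0.0249, 0.0134]
ee_rot: [0.046, 0.999, 0.001, 0.0]
ft_force: [-4.4, -0.5, 5.1]
grip_width: 0.505
t 20.2 p [ 0.5408 -0.0249  0.0134] yaw 84.71 tz [ 8.e-04  1.e-03 -1.e+00] F [-4.4 -0.5  5.1] g 0.505 j [-0.33  0.39  0.35  1.91 -0.18  0.86  1.58]
shift [ 0.0005 -0.0001 -0.    ] turn [0.0011 0.0007 0.0003]
```

Contact at the predicted height. Release and retreat.

```bash
python3 -m handwheel '[[[0,0,0,0,0,0,0.046],[0,0,0,0,0,0,0.05],[0,0,0,0,0,0,0.06],[0,0,0,0,0,0,0.07],[0,0,0,0,0,0,0.075]]]'; python3 -m handwheel '[[[0,0,-0.01,0,0,0,0.075],[0,0,-0.03,0,0,0,0.075],[0,0,-0.06,0,0,0,0.075],[0,0,-0.1,0,0,0,0.075],[0,0,-0.15,0,0,0,0.075],[0,0,-0.2,0,0,0,0.075],[0,0,-0.23,0,0,0,0.075],[0,0,-0.23,0,0,0,0.075]]]'; python3 go.py .45 .15 .28 84.7
python3 - <<'E'
from ov import *
x,y,a=.5403,-.0249,-5.3
ov("scene","pics/b7.png",[],(285,140,385,235),7)
cv2.imwrite("pics/b7f.png",manip.camera("scene"))
cv2.imwrite("pics/b7t.png",manip.camera("top"))
E
```

```text
clock: 20.82
position: [0.5408, -0.0249, 0.0129]
ee_rot: [0.046, 0.999, 0.0, 0.0]
ft_force: [0.4, 0.9, -0.5]
grip_width: 0.877
clock: 21.82
position: [0.5418, -0.0253, 0.2462]
ee_rot: [0.046, 0.999, 0.001, 0.003]
ft_force: [0.5, -0.6, -0.6]
grip_width: 0.876
t 21.82 p [ 0.5418 -0.0253  0.2462] yaw 84.7 tz [ 0.0058  0.0016 -1.    ] F [ 0.5 -0.6 -0.6] g 0.876 j [-0.39  0.13  0.39  1.68 -0.05  1.33  1.49]
shift [ 0.1074  0.1661 -0.0341] turn [0.0021 0.0056 0.    ]
```

View pics/b7.png

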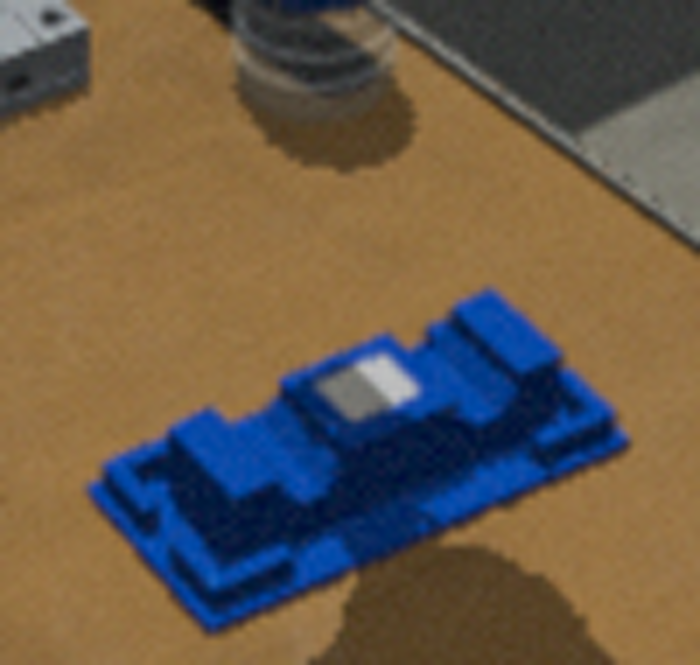

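View pics/b7f.png

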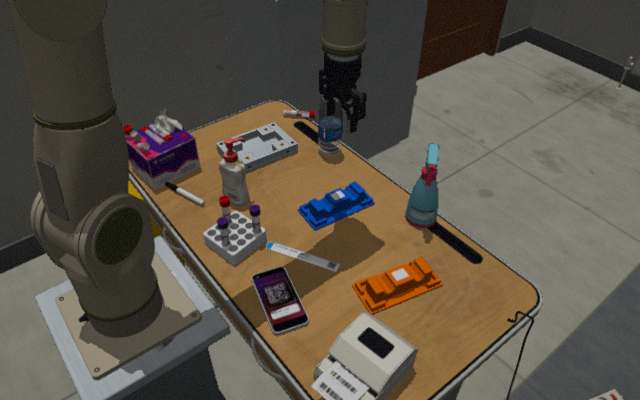

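View pics/b7t.png

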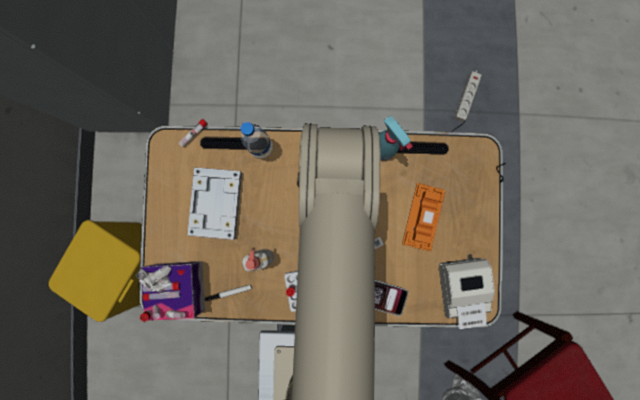

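```bash
python3 -m handwheel '[[[0,0,0,0,0,0,0.075],[0,0,0,0,0,0,0.075]]]'; python3 -c "
from workcell import manip
print(manip.hand_in())"
```

```text
clock: 22.22
position: [0.5403, -0.0251, 0.2423]
ee_rot: [0.046, 0.999, 0.0, -0.0]
ft_force: [-1.0, 0.2, 0.5]
grip_width: 0.875
the job is handed in; nothing more can be done
None
```

The mould is empty and both cradles are on their own stands. I handed the job in at 22.2 s; no verdict was reported.

- **Orange cradle:** I lifted it straight up first, and the pictures show the blue one stayed flat in the mould. I set it on the orange stand and let go at light contact, when the vertical force changed from about −2 to +2 N.
- **Blue cradle:** I gripped it through the finger slots and lifted it straight out. I set it on the blue stand and let go at a vertical force of about 5 N, at the height I had predicted.

**Last checks**
- The scene picture shows both cradles upright, flat and inside the corner stops, with the gripper about 0.24 m up and touching nothing.
- The top view confirms the orange cradle and the empty mould. The arm hid the blue stand there, so the blue cradle was checked only from the scene view.
- The water bottle, sprayer and soap bottle stand where they were, judged by eye in the pictures.

**Measurements**
- The heights of both cradles and of the mould matched the given values within about 1.5 mm.
- The stands came out 2 to 3 mm low, with fit errors of 0.7 to 0.9 px, inside the 8 mm of clearance.
- One mould corner, next to the soap bottle, was misread, so the fit gave it little weight.
- The soap pump's height from two views (0.12 m) disagreed with the given 0.18 m. I used only its rough position, to keep clear of it.

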